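# Change over the carrier gas

### The job

The cylinder on the yellow valve, which now feeds the chromatograph, is nearly empty: change over to the full one on the blue valve without interrupting the carrier gas. With a fingertip push the blue lever all the way open, in line with its pipe, and only then push the yellow lever all the way shut, square across its pipe. Push the levers from the side, never grip or force them; leave the red purge valve shut and the things around the manifold undisturbed.

Things in the scene. Friction and masses are not known exactly. Their poses are not given: they have to be found in the camera images.
- valve_yellow: Fixed stainless ball valve with yellow lever: line in use, starts open. Origin on the vertical stem axis at the valve's underside, 8 mm above the bench; z up, +x along the pipe with the flow, into the header. Pipe axis at z 50 mm, pipe runs from x -155 to +62 mm. All pipework under the sleeve's sweep lies below z 67 mm; bonnet under the lever hub within 12 mm of the axis.
- lever_yellow (a joint): Level lever on the stem. 0 = open stop, arm in line with the pipe, to valve -x; pi/2 = shut stop, arm across, to valve +y (clockwise from above). From 46 to 108 mm off the axis it is a yellow sleeve 20 mm wide, 14 high, 91 to 105 mm above valve origin; steel arm 16 wide inside that. Friction 0.3 N m (4 N at the sleeve), damping 0.05 N m s, stays where left. rad.
- yellow_sleeve (a point): Centre of the yellow lever's sleeve, moving with it, 77 mm from the stem axis, 98 mm above the valve's origin; the arm points along this frame's -x.
- valve_blue: Fixed stainless ball valve with blue lever: standby line, starts shut. Origin on the vertical stem axis at the valve's underside, 8 mm above the bench; z up, +x along the pipe with the flow, into the header. Pipe axis at z 50 mm, pipe runs from x -155 to +62 mm. All pipework under the sleeve's sweep lies below z 67 mm; bonnet under the lever hub within 12 mm of the axis.
- lever_blue (a joint): Level lever on the stem. 0 = open stop, arm in line with the pipe, to valve -x; pi/2 = shut stop, arm across, to valve +y (clockwise from above). From 46 to 108 mm off the axis it is a blue sleeve 20 mm wide, 14 high, 91 to 105 mm above valve origin; steel arm 16 wide inside that. Friction 0.3 N m (4 N at the sleeve), damping 0.05 N m s, stays where left. rad.
- blue_sleeve (a point): Centre of the blue lever's sleeve, moving with it, 77 mm from the stem axis, 98 mm above the valve's origin; the arm points along this frame's -x.
- valve_red: Fixed stainless ball valve with red lever: purge line, shut and stays shut. Origin on the vertical stem axis at the valve's underside, 8 mm above the bench; z up, +x along the pipe with the flow, into the header. Pipe axis at z 50 mm, pipe runs from x -155 to +62 mm. All pipework under the sleeve's sweep lies below z 67 mm; bonnet under the lever hub within 12 mm of the axis.
- lever_red (a joint): Level lever on the stem. 0 = open stop, arm in line with the pipe, to valve -x; pi/2 = shut stop, arm across, to valve +y (clockwise from above). From 46 to 108 mm off the axis it is a red sleeve 20 mm wide, 14 high, 91 to 105 mm above valve origin; steel arm 16 wide inside that. Friction 0.3 N m (4 N at the sleeve), damping 0.05 N m s, stays where left. rad.
- red_sleeve (a point): Centre of the red lever's sleeve, moving with it, 77 mm from the stem axis, 98 mm above the valve's origin; the arm points along this frame's -x.
- panel: Fixed manifold base plate: x -190 to 120, y -295 to 260 mm, 8 thick. Origin on the bench below the middle valve; axes parallel to the valves'. Valves stand at x 0, y -140, 0, 140 mm in any order. Header block x 62 to 98, top 76 mm high; behind-right of the valves a gauge (x 80, y -180, 130 high, 60 across) and regulator (x 80, y -252, 122 high, 52 across).
- leak_bottle: white leak-test bottle with a red cap, loose, 56 mm diameter, 130 mm high, standing beside the manifold; origin at the centre of its underside
- flow_meter: blue hand-held flow meter lying loose on the bench, 120 x 62 x 30 mm; origin at the centre of its underside, x along its length
- spanner: steel spanner lying loose on the bench behind the manifold, 150 mm long; origin below its middle, x along its length
- vial_tray: grey divided tray standing loose on the bench beside the manifold, 80 x 120 x 30 mm; origin at the centre of its underside

How it is judged:
By the outcome, as a careful person would: the job done as asked, in the order asked, and still so for the second after the job is handed in, with the robot touching nothing.
It also fails if it takes over 48 s, if anything falls off the work surface, if the arm or the gripper's body presses on something with over 40 N, if the wrist force passes 120 N, or if a joint passes its speed limit or range.

### The arm

A 6-joint arm with a two-finger parallel gripper is mounted at the origin on the work surface. World frame = base frame: x ahead of the robot, y to its left, z up, the work surface at z = 0. Lengths are in m, angles in rad, forces in N, time in s.
With the tool pointing down it reaches from about 0.275 to 0.875 m from the base axis. Payload 12.5 kg.
Tool frame: the origin (TCP) lies at the very end of the fingers, on their centre line; the grasp point (between the pads) lies 19 mm behind it (manip.grasp_offset is the distance from the TCP to the grasp point, in m); z points along the fingers, y is the line along which they close (so a half turn about z gives the same grasp; the last joint's range is limited). The gripper opens to 85 mm and grips with 20 to 120 N. Pads are 22 mm wide; open, the fingers measure 114 mm over their backs; the gripper's body (76 mm by 85 mm) begins 54 mm behind the grasp point. The pads swing forward as they close: fully open they stand 13 mm farther back than shut.
Start: joints at [1.256, 0.351, 1.652, -0, 1.139, -0.085], TCP at [0.125, 0.536, 0.208] pointing down, gripper open.
Joint ranges: [-2.75, 2.75], [-0.79, 2.1], [0.01, 2.65], [-1.57, 4.71], [0.07, 3.14], [-2.87, 2.87]. Speed limits (rad/s): [2.22, 2.22, 2.79, 3.14, 3.14, 3.14].

### API

Orientations are given as a unit quaternion [x, y, z, w].
In Python, from plant import manip, hand, eyes, job gives the robot as it stands. Calls block until the motion is done:
- manip.move_ptp(position, orientation): joint-space move of the TCP to a pose.
- manip.line_to(position, rot=None, vel=0.15, force_limit=None): straight line of the TCP; rot=None keeps the orientation; vel is the mean speed in m/s. With force_limit (N) it stops when the force on the tool has changed by that much, and returns True; else False.
- manip.move_joints(angles): joint-space move.
- hand.let_go() and hand.grasp(): open the fingers fully, or close them until they stop; the grip force is fixed at half the most.
- manip.sleep(seconds).
- manip.solve_ik(position, orientation): joint angles nearest the present ones, or None.
- manip.sense(): the state.
- eyes.capture(name): name is "scene" or "top" or "wrist"; returns a dict with "image" (420x560x3 uint8, blue, green, red), "depth" (420x560 float32, m along the optical axis (not along the pixel's ray), 0 where there is no reading), "K" (3x3 intrinsics, pixels), "position" and "rotation" of the camera in the world. Camera axes: x right, y up, looking along -z (the intrinsics and any distortion apply to the point x, -y, -z); pixel columns grow to the right and rows downward; lengths in m; the calibration is good to about 2 mm. A picture is of the moment at which its call begins.
A pose or a line that the arm cannot do raises manip.IKError and nothing moves.
- job.sign_off(): hands the job in; it is judged then, once.
The state is a dict: "clock": time; "qpos": joint angles; "qvel": joint speeds; "joint_efforts": joint torques, N m; "eef_pos": TCP position; "eef_rot": TCP orientation; "wrist_force": force on the tool from outside, world axes, zero at the start; "ft_torque": the same for the moment, N m; "gripper_width": finger opening in m; "gripper_force": force on a finger pad.
Only numpy, scipy, OpenCV 4.12 (cv2) and the standard library are available. Lean on these libraries where they do the work, as an engineer would, in place of code of your own. Each camera call takes 0.05 s, during which the arm holds its last target. There are 200 camera calls.

## Working session

There is one attempt and no reset: what is moved stays moved. The work goes in short steps, each a Python script; the robot and the scene stay as the last script left them, time stands still between calls to the robot, and variables do not carry over. Pictures are saved under pics/ and viewed, at most 10 in all, crops included, and the job is handed in when it is done.

```bash
mkdir -p pics; ls
python3 - <<'E'
from plant import manip,hand,eyes,job
import cv2,numpy as np
for n in ("top","scene"):
    c=eyes.capture(n); cv2.imwrite(f"pics/{n}0.png",c["image"]); np.savez(f"{n}0.npz",**c)
    print(n,c["position"],c["rotation"],c["K"],c.keys())
print(manip.sense())
E
```

```text
pics
top [ 0.3981237  -0.01972501  1.40520935] [-0.05133756  0.04762121  0.71337757 -0.69727263] [[444.71973835   0.         275.6538404 ]
 [  0.         444.71973835 210.16579556]
 [  0.           0.           1.        ]] dict_keys(['image', 'depth', 'K', 'position', 'rotation'])
scene [ 1.2271174  -0.02447768  1.07314962] [0.19895839 0.19597681 0.6887301  0.66907361] [[379.85445328   0.         277.1096185 ]
 [  0.         379.85445328 208.67379809]
 [  0.           0.           1.        ]] dict_keys(['image', 'depth', 'K', 'position', 'rotation'])
{'clock': 0.1, 'qpos': array([ 1.25639691e+00,  3.51178469e-01,  1.65232328e+00, -3.85685027e-05,
        1.13907289e+00, -8.46300947e-02]), 'qvel': array([ 0.00053275,  0.00013267, -0.0028708 , -0.00201637,  0.0026214 ,
       -0.00196161]), 'joint_efforts': array([ 2.67469084e-03, -5.06836367e+01, -2.91876000e+01,  1.70879792e-05,
        2.56190906e-03,  3.56099986e-05]), 'eef_pos': array([0.12517298, 0.5352616 , 0.20722838]), 'eef_rot': array([ 1.14624070e-01,  9.93408819e-01, -4.84721834e-04, -8.01478547e-05]), 'wrist_force': array([ 0.20221926, -0.14806763,  0.17168826]), 'ft_torque': array([-0.0098105 ,  0.00678085, -0.0361265 ]), 'gripper_force': 0.0, 'gripper_width': 0.08559364881606457}
```

View pics/top0.png

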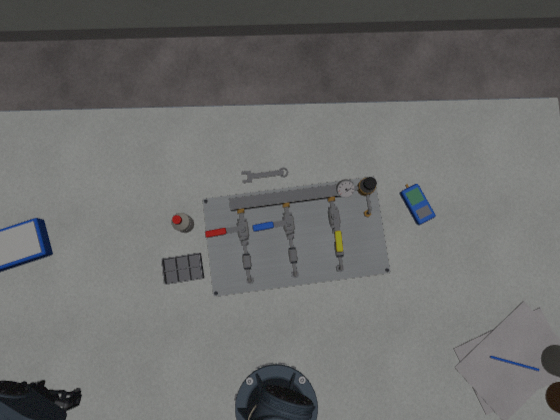

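View pics/scene0.png

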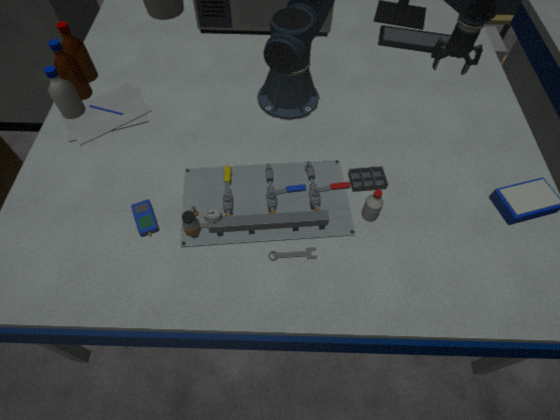

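The top view shows the manifold with the red sleeve at (215,233), blue at (263,226) and yellow at (338,243). Robot-x points up and robot-y points left. Red and blue lie to the left (shut), and yellow points toward the robot (open). Next I'll measure the sleeves and the panel screws.

```bash
cat > h.py <<'E'
import numpy as np,cv2
from scipy.spatial.transform import Rotation as R
def ray(c,u,v):
    K=c["K"]; d=np.array([(u-K[0,2])/K[0,0],-(v-K[1,2])/K[1,1],-1.]); return R.from_quat(c["rotation"]).apply(d)
def at_z(c,u,v,z):
    d=ray(c,u,v); p=c["position"]; return p+d*(z-p[2])/d[2]
def sleeve(c,col):
    hsv=cv2.cvtColor(c["image"],cv2.COLOR_BGR2HSV); H=hsv[...,0].astype(int)
    m={"yellow":(H>22)&(H<36),"blue":(H>100)&(H<120),"red":(H<8)|(H>172)}[col]&(hsv[...,1]>140)&(hsv[...,2]>60)
    n,l,s,cc=cv2.connectedComponentsWithStats(m.astype(np.uint8))
    out=[]
    for i in range(1,n):
        if s[i,4]<30: continue
        v,u=np.nonzero(l==i)
        P=np.array([at_z(c,a,b,0.113) for a,b in zip(u,v)])
        D=np.array([c["position"]+ray(c,a,b)*c["depth"][b,a] for a,b in zip(u,v)])
        (ctr,sz,ang)=cv2.minAreaRect((P[:,:2]*1000).astype(np.float32))
        w,V=np.linalg.eigh(np.cov(P[:,:2].T)); 
        out.append((cc[i].round(1),s[i,4],np.round(ctr,1),np.round(sz,1),P[:,:2].mean(0).round(4),np.degrees(np.arctan2(V[1,1],V[0,1])).round(1),np.median(D,0).round(4)))
    return out
E
python3 - <<'E'
from h import *
for n in("top","scene"):
    c=dict(np.load(n+"0.npz"))
    for k in("yellow","blue","red"):
        for o in sleeve(c,k):
            if 0.2<o[4][0]<0.8 and abs(o[4][1])<.35: print(n,k,*o)
c=dict(np.load("top0.npz"))
for u,v in((206,201),(216,293),(387,270)): print(at_z(c,u,v,.009))
c=dict(np.load("scene0.npz"))
for u,v in((337,162),(351,233),(184,242)): print(at_z(c,u,v,.009))
E
```

```text
top yellow [338.4 241.2] 132 [ 485.8 -195.1] [58.8 18.3] [ 0.4853 -0.195 ] -177.2 [ 0.4855 -0.1945  0.1138]
top blue [262.8 226. ] 124 [534.5  23.6] [17.3 59.5] [0.5345 0.0237] 99.6 [0.5344 0.0229 0.1134]
top red [176.5 219.3] 63 [560.1 275.9] [25.3 23.4] [0.5601 0.2762] 79.9 [0.5585 0.2732 0.131 ]
top red [215.5 232.2] 121 [519.4 162. ] [17.5 57.9] [0.5195 0.1619] 99.5 [0.52   0.1606 0.113 ]
scene yellow [227.  173.6] 83 [ 489.6 -190.5] [60.1 18.1] [ 0.4904 -0.191 ] -175.9 [ 0.4891 -0.1914  0.1115]
scene blue [295.4 187.9] 101 [538.8  26.7] [20.3 59.2] [0.5387 0.0262] 100.6 [0.5376 0.0252 0.1115]
scene red [340.  185.2] 94 [523.4 165.7] [19.3 59.3] [0.5236 0.1654] 100.1 [0.5227 0.1658 0.1116]
scene red [377.6 192.8] 44 [548.7 280.3] [20.  25.1] [0.5486 0.2801] 160.4 [0.56   0.2751 0.1287]
[0.62967199 0.20643585 0.009     ]
[0.34072898 0.17562452 0.009     ]
[ 0.39932403 -0.35617964  0.009     ]
[0.34431207 0.1817874  0.009     ]
[0.63526754 0.20937205 0.009     ]
[ 0.68426199 -0.31765999  0.009     ]
```

```bash
cat >> h.py <<'E'
def down(a):
    "tool pointing down, tool y axis along world azimuth a (deg)"
    a=np.radians(a); y=np.array([np.cos(a),np.sin(a),0]); z=np.array([0,0,-1.]); return R.from_matrix(np.c_[np.cross(y,z),y,z]).as_quat()
E
python3 - <<'E'
from h import *
from plant import manip,hand,eyes
for a in (0,90,140,180,-40,-90,-140): 
    q=manip.solve_ik([.45,-.05,.35],down(a)); print(a,None if q is None else q.round(2))
hand.grasp()
manip.move_ptp([.45,-.05,.36],down(140 if manip.solve_ik([.45,-.05,.36],down(140)) is not None else -40))
c=eyes.capture("wrist"); cv2.imwrite("pics/w1.png",c["image"]); np.savez("w1.npz",**c)
for k in("yellow","blue","red"):
    for o in sleeve(c,k): print(k,*o)
s=manip.sense(); print(s["clock"],s["eef_pos"],s["qpos"].round(2),s["gripper_width"],c["position"],s["wrist_force"])
E
```

```text
0 [-0.21  0.05  1.67 -0.    1.42 -0.21]
90 [-0.21  0.05  1.67 -0.    1.42 -1.78]
140 [-0.21  0.05  1.67 -0.    1.42 -2.66]
180 None
-40 [-0.21  0.05  1.67 -0.    1.42  0.48]
-90 [-0.21  0.05  1.67 -0.    1.42  1.36]
-140 [-0.21  0.05  1.67 -0.    1.42  2.23]
yellow [171.5  93.1] 818 [ 484.  -193.9] [59.5 18.2] [ 0.4837 -0.1941] -176.7 [ 0.483  -0.1938  0.1142]
blue [1.  7.5] 53 [ 564.2 -373.1] [20.5  3.1] [ 0.5625 -0.375 ] -149.7 [ 0.5952 -0.4297  0.0281]
blue [259.9 246.9] 493 [532.5  23.1] [18.8 58.5] [0.5323 0.0208] 103.0 [0.5315 0.0193 0.114 ]
red [327.1 306.3] 331 [518.9 153.6] [19.1 44.2] [0.519  0.1531] 98.1 [0.5187 0.1512 0.1139]
3.3583 [ 0.45005811 -0.04958279  0.35986827] [-0.21  0.04  1.66  0.    1.44 -2.66] -4.78183388112586e-05 [ 0.39899225 -0.11165369  0.52747028] [ 0.30851064 -1.41237757  0.72026297]
```

View pics/w1.png

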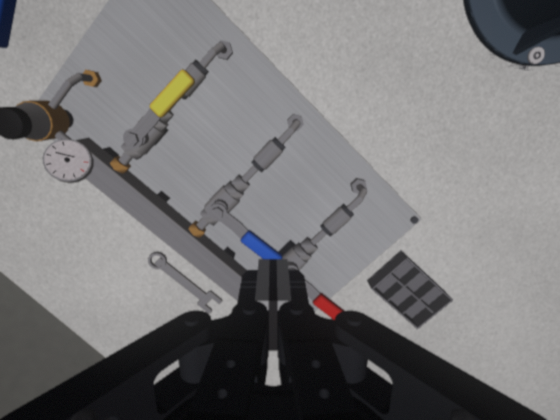

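The wrist view shows yellow sleeve at (171,93), blue at (260,247), hub of blue about (218,207). Pipes run yellow (225,50)→(120,165), blue (295,121)→(197,230). Next I'll get the pipe yaw and check that the push paths are reachable.

Run:
```python
from h import *
from plant import manip
c=dict(np.load("w1.npz"))
for a,b in(((225,50),(120,165)),((295,121),(197,230)),((361,187),(300,255))):
    p,q=at_z(c,*a,.058),at_z(c,*b,.058); d=q-p; print(p[:2].round(4),q[:2].round(4),np.degrees(np.arctan2(d[1],d[0])).round(1))
for nm,uv in(("top",((216,293),(387,270),(206,201))),("scene",((337,162),(351,233),(184,242)))):
    k=dict(np.load(nm+"0.npz")); P=[at_z(k,*u,.009) for u in uv]
    d=P[1]-P[0]; print(nm,np.degrees(np.arctan2(d[1],d[0])), np.linalg.norm(d))
def check(C,a0,a1,side):
    for off in(0,180):
        r=[]
        for a in np.linspace(a0,a1,5):
            t=np.radians(a); e=np.array([np.cos(t),np.sin(t)]); n=np.array([-e[1],e[0]])
            p=C+.077*e+side*.03*n; q=manip.solve_ik([*p,.092],down((a+off+180)%360-180)); r.append(None if q is None else q[5].round(2))
        print(off,r)
check(np.array([.549,-.053]),100,188,-1); check(np.array([.562,-.19]),182,94,1)
```

```text
[ 0.4055 -0.1977] [ 0.6188 -0.1841] 3.7
[ 0.3922 -0.0722] [ 0.6041 -0.0435] 7.7
[0.3771 0.0606] [0.5116 0.0883] 11.6
top -83.71242017592077 0.5350224753451521
scene 5.415859641978638 0.29226015057323856
0 [np.float64(-1.78), np.float64(-2.16), np.float64(-2.57), None, np.float64(2.83)]
180 [np.float64(1.36), np.float64(0.98), np.float64(0.57), np.float64(0.14), np.float64(-0.31)]
0 [np.float64(2.59), None, np.float64(-2.82), np.float64(-2.38), np.float64(-1.94)]
180 [np.float64(-0.55), np.float64(-0.12), np.float64(0.32), np.float64(0.77), np.float64(1.2)]
```

Correcting for the pipe ends bending down to the plate, the yaw is about 6.2°, which matches the valve spacing and the screws. Stems come out at blue ≈(0.5475,-0.051) and yellow ≈(0.5625,-0.190). Now I'll push blue.

```bash
cat >> h.py <<'E'
YAW=6.2; Z=.093
def pose(C,a,side,gap=0.):
    t=np.radians(a); e=np.array([np.cos(t),np.sin(t)]); n=np.array([-e[1],e[0]])
    return np.asarray(C)+.077*e+side*(.021+gap)*n, down((a+360)%360-180)
def push(manip,C,a0,a1,side,final=True):
    d=np.sign(a1-a0); st=lambda t:print(t,manip.sense()["clock"],manip.sense()["eef_pos"].round(4),manip.sense()["wrist_force"].round(1))
    p,q=pose(C,a0,side,.014); manip.move_ptp([*p,.2],q); st("above")
    if manip.line_to([*p,Z],vel=.12,force_limit=6): st("BLOCKED"); return
    st("down")
    for a in np.r_[np.arange(a0,a1-d*5,d*15),a1-d*5]:
        p,q=pose(C,a,side)
        if manip.line_to([*p,Z],q,vel=.07,force_limit=20): st(f"HIT {a}"); return
        st(a)
    p,q=pose(C,a1+d*7,side); print("stop",manip.line_to([*p,Z],down((a1+360)%360-180),vel=.025,force_limit=8)); st("end")
def retreat(manip,n):
    s=manip.sense()["eef_pos"]; p=s+np.array([*n,0])*.02; manip.line_to(p,vel=.08); manip.line_to([p[0],p[1],.26],vel=.2)
E
python3 - <<'E'
from h import *
from plant import manip
push(manip,(.5475,-.051),100,180+YAW,-1)
E
```

```text
above 6.7083 [0.5686 0.0309 0.2001] [ 0.8 -0.7  0.6]
down 7.75 [0.5691 0.0309 0.0937] [0.  0.1 0.8]
100.0 8.1 [0.5549 0.0284 0.0935] [ 0.1 -0.2 -0.7]
115.0 8.55 [0.5346 0.0277 0.0933] [-0.7  0.4  0.3]
130.0 9.0 [0.5148 0.0215 0.0932] [0.3 0.7 0.4]
145.0 9.45 [0.4972 0.0105 0.0932] [-0.1  0.1 -0. ]
160.0 9.9 [ 0.4829 -0.0048  0.0931] [0.9 0.8 0.3]
175.0 10.35 [ 0.4731 -0.0231  0.0931] [0.1 0.4 0.5]
181.2 10.625 [ 0.4704 -0.0314  0.093 ] [-0.  -0.3  0.1]
stop False
end 11.4417 [ 0.4678 -0.0481  0.093 ] [0.1 0.  0.2]
```

Run:
```python
from h import *
from plant import manip,eyes
out=[]
for n in("scene","top","wrist"):
    c=eyes.capture(n); np.savez(n+"2.npz",**c)
    for k in("yellow","blue","red"):
        for o in sleeve(c,k):
            if 0.2<o[4][0]<0.8 and abs(o[4][1])<.35: print(n,k,*o)
    if n=="scene": i=c["image"][130:270,170:400]; i=cv2.resize(i,None,fx=2.2,fy=2.2); 
    elif n=="wrist": j=c["image"]
cv2.imwrite("pics/s2.png",i);cv2.imwrite("pics/w2.png",j)
```

```text
scene yellow [227.1 173.6] 84 [ 489.6 -190.5] [60.  17.5] [ 0.4903 -0.1909] -176.5 [ 0.4895 -0.1914  0.112 ]
scene blue [295.5 187.8] 101 [538.5  26.7] [20.4 59.2] [0.5385 0.0264] 100.4 [0.5375 0.0279 0.1111]
scene red [339.9 185.2] 92 [523.4 165.8] [18.5 59.3] [0.5236 0.1653] 99.5 [0.5228 0.1657 0.1114]
scene red [377.7 192.7] 45 [548.2 280.9] [20.3 25.8] [0.5484 0.2803] 157.3 [0.5592 0.2755 0.1288]
top yellow [338.4 241.2] 131 [ 485.8 -195.2] [58.8 18.2] [ 0.4852 -0.195 ] -177.4 [ 0.4857 -0.1949  0.1135]
top blue [258.9 226.7] 76 [532.6  34.3] [17.3 37.7] [0.5329 0.0351] 103.2 [0.5318 0.0347 0.1135]
top red [176.5 219.4] 64 [560.1 275.9] [25.3 23.4] [0.5599 0.276 ] 72.3 [0.5584 0.2724 0.1304]
top red [215.5 232.2] 121 [519.4 162. ] [17.5 57.9] [0.5195 0.1619] 99.5 [0.5197 0.1603 0.1136]
wrist blue [441.1 125.1] 6655 [531.9  24.8] [21.  60.1] [0.5319 0.0272] 100.6 [0.5313 0.0285 0.114 ]
```

View pics/w2.png

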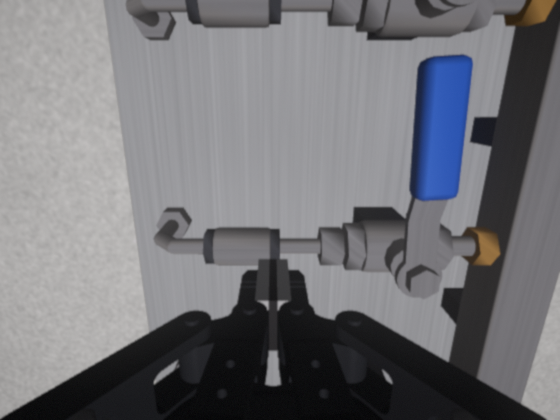

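View pics/s2.png

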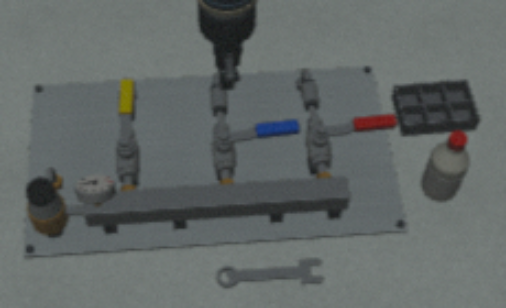

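Blue hasn't moved; it's still at about 100°. The finger went across it with no force, so I'll check how high the fingertip really is.

Run:
```python
from h import *
from plant import manip
s=manip.sense(); print(s["eef_pos"],s["eef_rot"],s["gripper_width"],s["qpos"].round(3))
for n in("wrist","top","scene"):
    c=dict(np.load(n+"2.npz")); p=R.from_quat(c["rotation"]).inv().apply(s["eef_pos"]-c["position"])
    K=c["K"]; u=K[0,2]+K[0,0]*p[0]/-p[2]; v=K[1,2]+K[1,1]*-p[1]/-p[2]; print(n,"tcp pixel",u,v,-p[2])
    def P(u,v): return (c["position"]+ray(c,u,v)*c["depth"][v,u]).round(4)
    if n=="wrist":
        for v in range(250,360,8): print(v,P(268,v),P(280,v))
        print("sleeve",P(440,125),"pipe",P(300,245),"plate",P(300,150))
    if n=="scene":
        for v in range(int(v)-14,int(v)+8,2): print(v,P(int(u),v))
```

```text
[ 0.46775057 -0.04803974  0.09300237] [ 6.67889344e-01  7.44260588e-01  9.73942258e-06 -1.58794825e-05] -0.00035594033409475605 [-0.201  0.374  1.955  0.     0.812 -0.31 ]
wrist tcp pixel 273.13207640978794 251.5010206821682 0.18369003573745715
250 [ 0.4656 -0.057   0.0723] [ 0.4734 -0.0597  0.0647]
258 [ 0.4662 -0.0635  0.0701] [ 0.4783 -0.0923  0.0093]
266 [ 0.4644 -0.0385  0.1288] [ 0.4696 -0.0378  0.129 ]
274 [ 0.4645 -0.0385  0.1359] [ 0.4696 -0.0384  0.1352]
282 [ 0.4646 -0.0382  0.143 ] [ 0.4693 -0.0377  0.1429]
290 [ 0.4647 -0.0388  0.1478] [ 0.4693 -0.0382  0.148 ]
298 [ 0.4648 -0.0382  0.1543] [ 0.4693 -0.0387  0.1527]
306 [ 0.465  -0.0407  0.1556] [ 0.4689 -0.0372  0.1601]
314 [ 0.4653 -0.0429  0.1573] [ 0.4688 -0.037   0.1649]
322 [ 0.4655 -0.0446  0.1595] [ 0.4689 -0.0378  0.1681]
330 [ 0.4658 -0.0471  0.1606] [ 0.4691 -0.0402  0.169 ]
338 [ 0.4661 -0.0504  0.1607] [ 0.4698 -0.0456  0.1661]
346 [ 0.4663 -0.0523  0.1625] [ 0.4702 -0.0494  0.1655]
354 [ 0.4666 -0.0545  0.164 ] [ 0.4707 -0.0533  0.1649]
sleeve [0.5302 0.0279 0.1153] pipe [ 0.4858 -0.0554  0.0636] plate [ 0.483  -0.0026  0.0091]
top tcp pixel 287.7901747760508 248.73427302211357 1.3089591223572592
scene tcp pixel 272.26170975455204 173.0612441177355 1.2345995295527696
159 [ 0.4845 -0.0484  0.1837]
161 [ 0.4789 -0.0486  0.1675]
163 [ 0.5202 -0.0472  0.2084]
165 [ 0.5255 -0.0471  0.2057]
167 [ 0.4813 -0.0485  0.1412]
169 [ 0.4794 -0.0485  0.1288]
171 [ 0.4388 -0.0498  0.0669]
173 [ 0.4445 -0.0496  0.0633]
175 [ 0.4552 -0.0493  0.0663]
177 [ 0.4642 -0.049   0.0672]
179 [ 0.4702 -0.0488  0.0642]
```

The wrist and scene depths agree that the fingertip ends at z≈0.126 when the TCP reads 0.093. Sideways it is correct, so the real tip is about 33 mm short of the stated TCP. I'll lower the commanded height by that much, to put the tip near 0.093, and repeat the push.

```bash
sed -i 's/Z=.093/Z=.060/' h.py
python3 - <<'E'
from h import *
from plant import manip
s=manip.sense()["eef_pos"]; manip.line_to([s[0],s[1],.2],vel=.2)
push(manip,(.5475,-.051),100,180+YAW,-1)
E
```

```text
above 13.7583 [0.5683 0.0308 0.1995] [0.2 0.2 0.3]
down 15.075 [0.5691 0.0309 0.0607] [-0.4  0.1 -0.2]
100.0 15.425 [0.5548 0.0284 0.0604] [ 0.   0.3 -0.7]
115.0 15.875 [0.5342 0.0277 0.0601] [-0.5 -0.2  0.4]
130.0 16.325 [0.5143 0.0215 0.06  ] [-0.4  0.2 -0. ]
145.0 16.775 [0.4966 0.0104 0.06  ] [-0.1 -0.2 -0.1]
160.0 17.225 [ 0.4825 -0.0049  0.0599] [0.4 0.5 0.1]
175.0 17.675 [ 0.4727 -0.0232  0.0599] [-0.5  0.7  0.4]
181.2 17.95 [ 0.4701 -0.0315  0.06  ] [ 0.7 -0.7 -0.1]
stop True
end 18.35 [ 0.4693 -0.0371  0.0599] [1.8 7.4 2.7]
```

Run:
```python
from h import *
from plant import manip,eyes
retreat(manip,(-.108,.994))
c=eyes.capture("wrist"); np.savez("w3.npz",**c); cv2.imwrite("pics/w3.png",c["image"])
for n in("wrist","top","scene"):
    if n!="wrist": c=eyes.capture(n)
    for k in("yellow","blue","red"):
        for o in sleeve(c,k):
            if 0.2<o[4][0]<0.8 and abs(o[4][1])<.25: print(n,k,*o)
print(manip.sense()["clock"])
```

```text
wrist blue [274.5 226.4] 1050 [469.9 -58. ] [59.5 19. ] [ 0.4701 -0.0579] -173.6 [ 0.47   -0.0572  0.1142]
wrist red [351.    6.3] 322 [522.  137.8] [19.2 10.1] [0.5217 0.1383] -174.2 [0.5213 0.1381 0.1139]
top yellow [338.4 241.2] 132 [ 485.8 -194.5] [59.  19.1] [ 0.4852 -0.195 ] -177.4 [ 0.4846 -0.1945  0.1131]
top red [215.5 232.2] 121 [519.4 162. ] [17.5 57.9] [0.5195 0.1619] 99.5 [0.5198 0.1606 0.1134]
scene yellow [227.  173.8] 84 [ 489.6 -190.4] [60.  17.9] [ 0.491  -0.1911] -176.0 [ 0.4908 -0.1908  0.1118]
scene blue [269.4 171.1] 80 [474.9 -56.6] [56.6 16. ] [ 0.4754 -0.0568] -173.6 [ 0.474  -0.0574  0.1113]
scene red [339.6 185.2] 90 [523.1 165.2] [18.8 58.5] [0.5237 0.1643] 98.7 [0.5227 0.1641 0.1114]
20.05
```

View pics/w3.png

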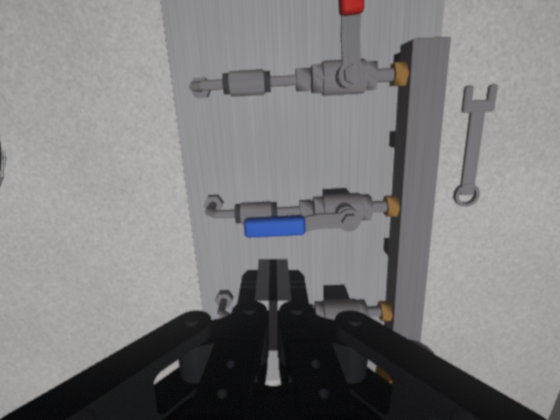

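The blue arm now points along 186.4°, which is in line with its pipe (yaw 6.2°) and against its stop. The blue sleeve is at (274,226). Now yellow.

Run:
```python
from h import *
from plant import manip,eyes
push(manip,(.563,-.189),184,90+YAW,1)
retreat(manip,(-.994,-.108))
manip.line_to([.42,-.2,.3],vel=.2)
for n in("wrist","top","scene"):
    c=eyes.capture(n); cv2.imwrite(f"pics/{n}4.png",c["image"])
    for k in("yellow","blue","red"):
        for o in sleeve(c,k):
            if 0.2<o[4][0]<0.8 and abs(o[4][1])<.3: print(n,k,*o)
print(manip.sense()["clock"])
```

```text
above 20.9417 [ 0.4888 -0.2285  0.2002] [0.6 0.9 0.1]
down 22.2583 [ 0.489  -0.2295  0.0606] [0.1 0.4 0.4]
184.0 22.6083 [ 0.4877 -0.2148  0.0602] [ 0.   0.3 -0.2]
169.0 23.0583 [ 0.4834 -0.1949  0.0601] [0.2 0.2 0.9]
154.0 23.5083 [ 0.4846 -0.1743  0.06  ] [-0.4  0.1 -0.5]
139.0 23.9583 [ 0.4911 -0.1546  0.0599] [ 0.7 -0.2 -0.1]
124.0 24.4083 [ 0.5024 -0.1371  0.0599] [-0.5 -0.7 -0.1]
109.0 24.8583 [ 0.5179 -0.1232  0.0599] [-0.1  0.3 -0.3]
101.2 25.1667 [ 0.5273 -0.1177  0.06  ] [ 0.5 -0.2  1.2]
stop True
end 25.5667 [ 0.5325 -0.1154  0.0596] [-2.2 -1.2  1.2]
wrist yellow [204.2  26.5] 1374 [ 553.  -113.8] [18.4 60.2] [ 0.5532 -0.1139] 96.4 [ 0.553  -0.1143  0.1142]
wrist blue [144.1 106.7] 1183 [470.6 -61.1] [59.7 19.8] [ 0.4714 -0.0609] -173.7 [ 0.4721 -0.0615  0.1142]
top yellow [309.8 218.3] 123 [ 554.3 -114.6] [17.5 59.6] [ 0.554  -0.1143] 95.7 [ 0.5543 -0.1146  0.1139]
top blue [292.1 247.2] 128 [471.4 -60.3] [59.2 18. ] [ 0.471  -0.0603] -173.9 [ 0.4714 -0.0601  0.1133]
top red [176.5 219.3] 63 [560.1 275.9] [25.3 23.4] [0.5601 0.2762] 79.9 [0.5584 0.2727 0.1303]
top red [215.5 232.2] 121 [519.4 162. ] [17.5 57.9] [0.5195 0.1619] 99.5 [0.5198 0.1606 0.1137]
scene yellow [251.1 191.8] 106 [ 558.  -110.6] [20.9 56. ] [ 0.5582 -0.1104] 96.5 [ 0.5575 -0.1093  0.1114]
scene blue [269.4 171.1] 79 [474.9 -56.7] [56.6 16. ] [ 0.4754 -0.057 ] -173.6 [ 0.4746 -0.0574  0.112 ]
scene red [339.7 185.2] 91 [523.4 165.3] [18.8 58.6] [0.5238 0.1646] 99.8 [0.5225 0.1651 0.1116]
scene red [377.7 192.8] 44 [549.  279.9] [20.  25.9] [0.5488 0.2802] 163.2 [0.5595 0.2755 0.1282]
28.0667
```

View pics/wrist4.png

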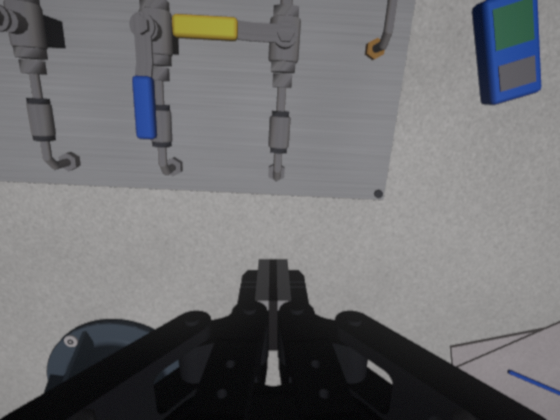

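View pics/scene4.png

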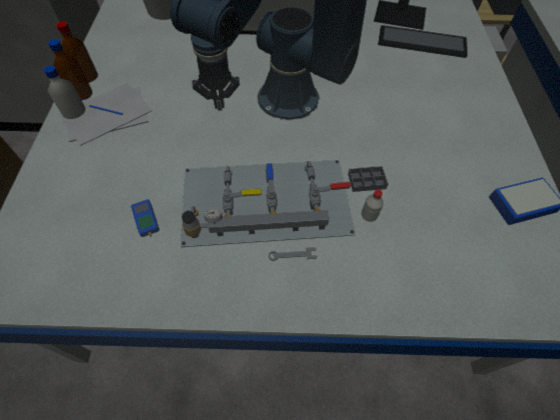

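Yellow reads about 96.3° and blue 186.3°, which is square to within measurement. The stop force on yellow was less clear than on blue, so I'll confirm it with one gentle nudge, then hand in.

Run:
```python
from h import *
from plant import manip,eyes,job
C=(.563,-.189); p,q=pose(C,96.2,1,.015); manip.move_ptp([*p,.2],q)
print(manip.line_to([*p,Z],vel=.12,force_limit=6))
p,q=pose(C,96.2,1,-.006); print("stop",manip.line_to([*p,Z],vel=.03,force_limit=10)); s=manip.sense(); print(s["eef_pos"],s["wrist_force"])
retreat(manip,(-.994,-.108)); manip.line_to([.42,-.2,.3],vel=.2)
for n in("wrist","top"):
    c=eyes.capture(n)
    for k in("yellow","blue","red"):
        for o in sleeve(c,k):
            if 0.2<o[4][0]<0.8 and abs(o[4][1])<.25: print(n,k,*o)
print(manip.sense()["clock"])
```

```text
False
stop True
[ 0.53262767 -0.11458811  0.05954198] [-3.35179086 -0.8714784   1.13406381]
wrist yellow [196.6  30.9] 1325 [ 552.5 -114.1] [17.8 60.6] [ 0.553  -0.1139] 96.4 [ 0.5529 -0.114   0.1142]
wrist blue [141.4 113.7] 1159 [470.7 -61.1] [58.7 19.7] [ 0.4715 -0.0609] -173.8 [ 0.472  -0.0616  0.1142]
top yellow [309.8 218.3] 124 [ 554.1 -114.6] [17.5 59.6] [ 0.554  -0.1143] 95.7 [ 0.5544 -0.1145  0.114 ]
top blue [292.1 247.3] 128 [471.1 -60. ] [58.9 18. ] [ 0.4707 -0.0603] -174.0 [ 0.4711 -0.0602  0.1134]
top red [215.4 232.2] 122 [519.3 162.5] [17.5 58.9] [0.5195 0.1622] 99.1 [0.5197 0.162  0.1142]
33.0583
```

The nudge stopped at the same place and the lever didn't move, so yellow is on its stop.

```bash
python3 -c "
from plant import job
print(job.sign_off())"
```

```text
the job is handed in; nothing more can be done
None
```

The changeover is done and handed in at about 33 s: blue was pushed fully open first, then yellow fully shut, and the red valve and loose items look unmoved in the images; a first pass at blue went over the lever without touching it, because the real fingertip sits about 33 mm short of the stated TCP.

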